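# Shim and press a plaster model in the gluing jig

## Robot

A 6-joint arm with a two-finger parallel gripper is mounted at the origin on the work surface. World frame = base frame: x ahead of the robot, y to its left, z up, the work surface at z = 0. Lengths are in m, angles in rad, forces in N, time in s.
With the tool pointing down it reaches from about 0.225 to 0.875 m from the base axis. Payload 3.4 kg.
Tool frame: the origin (TCP) lies at the very end of the fingers, on their centre line; the grasp point (between the pads) lies behind it (manip.grasp_offset is the z of the grasp point in the tool frame, in m); z points along the fingers, y is the line along which they close (so a half turn about z gives the same grasp; the last joint's range is limited). The gripper opens to 85 mm and grips with 20 to 120 N. Pads are 22 mm wide; open, the fingers measure 114 mm over their backs; the gripper's body (76 mm by 85 mm) begins 54 mm behind the grasp point. The pads swing forward as they close: fully open they stand 13 mm farther back than shut.
Start: joints at [-1.223, 0.276, 1.505, -0, 1.361, -0.121], TCP at [0.26, -0.513, 0.231] pointing down, gripper open.
Joint ranges: [-2.89, 2.89], [-0.75, 2.08], [0.22, 2.7], [-1.18, 4.32], [0.11, 2.71], [-2.7, 2.7]. Speed limits (rad/s): [2.57, 2.57, 3.14, 3.14, 3.14, 3.14].

## Interface

Orientations are given as a unit quaternion [w, x, y, z].
In Python, from rig import manip gives the robot as it stands.
- The arm moves only by the shell command python3 -m pendant 'ROWS' [FORCE]. ROWS is JSON, a list of rows, each an object of numbers: "dx", "dy", "dz": the shift along the tool's x, y, z in m; "rx", "ry", "rz": the turn, a rotation vector about the tool's x, y, z in degrees; "hand": the finger opening in m, from 0 to 0.0854. In form: [{"dx": .., "dy": .., "dz": .., "rx": .., "ry": .., "rz": .., "hand": ..}, ...]. A call has 1 to 12 rows; each row shifts and turns the commanded pose from where the row before left it, along the tool's axes as they then stand; what a row does not reach is not made up. A row lasts 1/12 s, in which the tool goes at most 41.7 mm and 7.16 degrees, less where a joint would pass 70% of its speed; a pose out of reach is approached as far as the arm can. A call is refused whole if a number of a shift passes 0.0417 or a number of a turn 7.16, either way. A call with a gripper value outside its range is refused whole. The fingers move at their own pace and stop on an object; FORCE is the grip in N (left out, the last holds). Time passes only in rows, so rows that do not move let the fingers close. It gives the time, the measured TCP pose, the force, the opening and the grip force at its end, in the units of the state.
- manip.get_state(): the state, without advancing time (a new reading comes with each control period).
- manip.get_image(name): name is "scene" or "top" or "wrist"; returns a dict with "frame" (480x640x3 uint8, red, green, blue), "fx", "fy", "cx", "cy" (pixels), "position" and "attitude" of the camera in the world; the wrist camera has in their place "mount" (4x4, takes a point from camera to tool coordinates, whose origin is the TCP and whose axes are the flange's). Camera axes: x right, y up, looking along -z (the intrinsics and any distortion apply to the point x, -y, -z); pixel columns grow to the right and rows downward; lengths in m; the calibration is good to about 2 mm. The wrist camera is an equidistant fisheye: a pixel r from the principal point sees the ray r / f radians off the axis. A picture is of the moment at which its call begins: read the wrist's pose just before it. There is no depth.
- manip.sign_off(): hands the job in; it is judged then, once.
The state is a dict: "clock": time; "qpos": joint angles; "qd": joint speeds; "effort": joint torques, N m; "position": TCP position; "ee_rot": TCP orientation; "contact_force": force on the tool from outside, world axes, zero at the start; "moment": the same for the moment, N m; "width": finger opening in m; "gripper_force": force on a finger pad.
Only numpy, scipy, OpenCV 4.12 (cv2) and the standard library are available. Lean on these libraries where they do the work, as an engineer would, in place of code of your own. Each camera call takes 0.05 s, during which the arm holds its last target. There are 200 camera calls.

## Task

Stand the orange spacer upright in the gap between the plaster model and the jig's stop blocks, on the side where the gap is wide enough, and let go of it. Then push the model back squarely until it sits flush against the deep stop, with the spacer closed up between it and the thin stop. Finish while still holding the model pressed home with a light, steady push of the fingers, never leaning on it hard, and leave everything else on the bench where it is.

Things in the scene. Friction and masses are not known exactly. Their poses are not given: they have to be found in the camera images.
- jig: Fixed gluing jig: grey plate 160 (x) x 150 (y) x 8 mm thick with a dark steel fence 30 mm high along its far (+x) edge, its face at local x = +66. Origin: centre of the plate's underside; z up, local +x points from the open near side to the fence. Two stop blocks are bolted side by side to the fence at local y = +26 and -26; which is on which side varies.
- deep_stop: Fixed deep aluminium stop block on the jig plate: 36 deep (x) x 52 wide (y) x 22 mm high, rigid. Origin: underside, mid-width, on its back face at the fence; its face towards the model is at local x = -36. Axes parallel to the jig's. The gap from it to the model (5 to 12 mm at the start) is too narrow for the spacer.
- thin_stop: Fixed thin aluminium stop block beside the deep one: 18 deep (x) x 52 wide (y) x 22 mm high, rigid. Origin and axes as for the deep stop; its face towards the model is at local x = -18, so 18 mm farther back than the deep stop's. The gap from it to the model (23 to 30 mm at the start) takes the spacer.
- model: Loose white plaster dental model lying on the jig plate before the stops: base 64 (x) x 92 (y) x 22 mm high, a horseshoe of blue teeth on top, to 35 mm height; about 0.25 kg. Origin: centre of its underside; axes about as the jig's (yaw within 0.05 rad); flat near and far faces at local x = -32 and +32. It slides on the plate when pushed on its near face.
- spacer: Loose orange plastic spacer standing upright: lower block 16 thick (x) x 28 wide (y) x 34 mm high; on it a tab 12 (x) x 22 (y), from 34 to 72 mm height, to grip it by. About 50 g. Origin: centre of its underside. The 16 mm thickness goes between model and thin stop, the 28 mm width along the stop; either way round is the same.
- jar: Bystander: amber jar with white lid, 52 mm across, 62 mm high, origin at the centre of its underside. Leave it alone.
- bowl: Bystander: green mixing bowl, 84 mm across, 45 mm high, origin at the centre of its underside. Leave it alone.
- cast: Bystander: small plaster cast with red gum and white teeth, 55 x 60 mm, 30 mm high, standing on the bench away from the jig; origin at the centre of its underside. Leave it alone.
- knife: Bystander: wax knife with a dark wooden handle, 167 mm long, lying beyond the jig. Leave it alone.
- brush: Bystander: brush with a blue handle, 150 mm long, lying beyond the jig. Leave it alone.
Mind the look-alikes: they are no part of the job. What is shaped like the model but brown or purple is not meant.

How it is judged:
By the outcome, as a careful person would: the job done as asked, in the order asked, and still so for the second after the job is handed in, while the arm keeps its last pose, push and grip.
It also fails if it takes over 45 s, if anything falls off the work surface, if the arm or the gripper's body presses on something with over 40 N, if the wrist force passes 120 N, or if a joint passes its speed limit or range.

## Working session

There is one attempt and no reset: what is moved stays moved. The work goes in short steps, Python scripts to look and compute and a shell command to move; the robot and the scene stay as the last step left them, time stands still between calls to the robot, and variables do not carry over. Pictures are saved under pics/ and viewed, at most 11 in all, crops included, and the job is handed in when it is done.

```bash
mkdir -p pics; ls
python3 - <<'E'
from rig import manip
import cv2
print(manip.get_state(), manip.grasp_offset)
for n in("scene","top"):
    d=manip.get_image(n); cv2.imwrite(f"pics/{n}0.png",d["frame"][:,:,::-1]); print(n,{k:v for k,v in d.items() if k!="frame"})
E
```

```text
pics
{'clock': 0.0, 'qpos': array([-1.22304103e+00,  2.76596264e-01,  1.50613451e+00,  9.00329451e-06,
        1.36068515e+00, -1.21009936e-01]), 'qd': array([-6.30869574e-04, -1.73848737e-03,  1.29757850e-03,  2.17549990e-04,
        8.60554916e-05,  1.69244519e-03]), 'effort': array([ 1.63831195e-03, -4.16775334e+01, -2.45806754e+01, -8.74910393e-05,
        1.09610838e-02, -2.66403987e-06]), 'position': array([ 0.25958966, -0.51248065,  0.23043843]), 'ee_rot': array([-9.06278889e-04,  9.72657724e-01,  2.32241513e-01, -9.87595284e-05]), 'contact_force': array([-0.07737793,  0.09652977,  0.00065359]), 'moment': array([0.03359821, 0.01943555, 0.02559588]), 'gripper_force': 0.0, 'width': 0.08522135183418589} -0.0187
scene {'fx': 470.7505674340442, 'fy': 470.7505674340442, 'cx': 327.97344097976065, 'cy': 236.9970463916425, 'position': array([ 1.18001479, -0.08205242,  0.59040063]), 'attitude': array([0.66757693, 0.32727323, 0.29028394, 0.60246868])}
top {'fx': 470.34878512738095, 'fy': 470.34878512738095, 'cx': 321.1441230232314, 'cy': 236.84423806046183, 'position': array([0.3000652 , 0.01249021, 0.9924535 ]), 'attitude': array([ 0.71054236,  0.04386211, -0.06656471, -0.69912432])}
```

View pics/scene0.png

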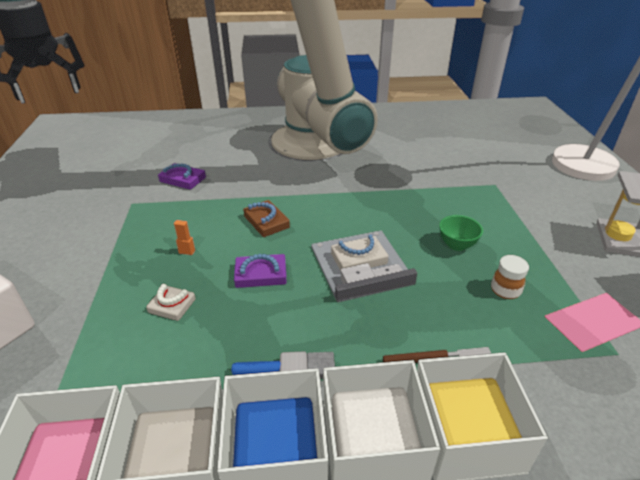

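View pics/top0.png

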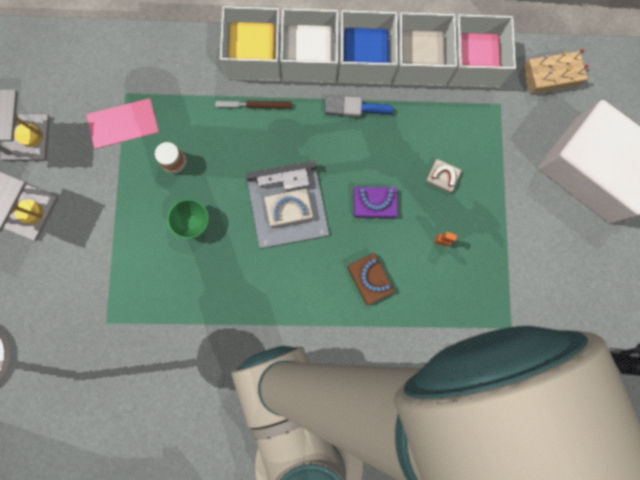

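The top view shows the jig at about (288,206), with the white model at (289,206) on its plate. The spacer is at (447,239). In the scene view the spacer is at (184,238) and the model at (359,253).

Model-shaped candidates in the top view are white (289,206), purple (377,202), brown (373,279), a second purple one visible only in the scene view at (182,176), and the small cast (444,176). The white one with blue teeth on the jig plate fits. The only orange upright thing is at (447,239). I'll confirm with an enlarged crop.

```bash
cat > h.py <<'E'
import numpy as np, cv2
from scipy.spatial.transform import Rotation as R
from rig import manip
def rot(q): return R.from_quat(np.r_[q[1:],q[0]])
def cam(n):
    s=manip.get_state(); d=manip.get_image(n); d["n"]=n
    if n=="wrist":
        T=np.eye(4); T[:3,:3]=rot(s["ee_rot"]).as_matrix(); T[:3,3]=s["position"]; d["T"]=T@d["mount"]
    else:
        d["T"]=np.eye(4); d["T"][:3,:3]=rot(d["attitude"]).as_matrix(); d["T"][:3,3]=d["position"]
    return d
def ray(d,uv):
    uv=np.atleast_2d(uv).astype(float); a=(uv[:,0]-d["cx"])/d["fx"]; b=(uv[:,1]-d["cy"])/d["fy"]
    if d["n"]=="wrist":
        r=np.hypot(a,b)+1e-12; v=np.c_[a/r*np.sin(r),-b/r*np.sin(r),-np.cos(r)]
    else: v=np.c_[a,-b,-np.ones_like(a)]
    return v@d["T"][:3,:3].T
def plane(d,uv,z):
    v=ray(d,uv); o=d["T"][:3,3]; return o+v*((z-o[2])/v[:,2])[:,None]
def proj(d,p):
    p=(np.atleast_2d(p)-d["T"][:3,3])@d["T"][:3,:3]; x,y,z=p[:,0],-p[:,1],-p[:,2]
    if d["n"]=="wrist":
        h=np.hypot(x,y)+1e-12; t=np.arctan2(h,z); return np.c_[d["cx"]+d["fx"]*t*x/h,d["cy"]+d["fy"]*t*y/h]
    return np.c_[d["cx"]+d["fx"]*x/z,d["cy"]+d["fy"]*y/z]
def tri(d1,u1,d2,u2):
    A=[];b=[]
    for d,u in((d1,u1),(d2,u2)):
        v=ray(d,u)[0]; v/=np.linalg.norm(v); P=np.eye(3)-np.outer(v,v); A.append(P); b.append(P@d["T"][:3,3])
    return np.linalg.lstsq(np.vstack(A),np.hstack(b),rcond=None)[0]
def save(d,n): cv2.imwrite(f"pics/{n}.png",d["frame"][:,:,::-1])
E
python3 - <<'E'
from h import *
t=cam("top"); s=cam("scene")
a=cv2.resize(t["frame"][155:255,240:340],(400,400),interpolation=cv2.INTER_CUBIC)
b=cv2.resize(t["frame"][215:265,420:470],(400,400),interpolation=cv2.INTER_CUBIC)
cv2.imwrite("pics/crop.png",np.hstack([a,b])[:,:,::-1])
for d in(t,s):
    h=cv2.cvtColor(d["frame"],cv2.COLOR_RGB2HSV); m=cv2.inRange(h,(5,190,150),(13,255,255))
    n,l,st,c=cv2.connectedComponentsWithStats(m); print([(st[i].tolist(),c[i].round(1).tolist()) for i in range(1,n) if st[i][4]>30])
print(plane(t,[[288,206],[289,206],[447,239]],0.02))
E
```

```text
[]
[]
[[ 0.51823287  0.05309761  0.02      ]
 [ 0.51827731  0.05099085  0.02      ]
 [ 0.45404589 -0.28371924  0.02      ]]
```

View pics/crop.png

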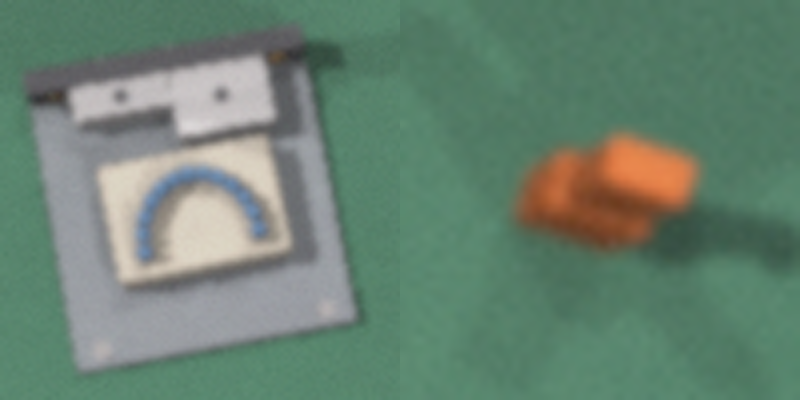

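The crop shows the white model with blue teeth at full-frame (289,207). The thin stop is on the left (+y) at about (270,180) and the deep stop on the right at (296,179). The jig is yawed roughly 10°. The orange spacer has its tab top at about (451,236).

```bash
cat >> h.py <<'E'
def plan(p,yaw):
    """shift/turn in current tool axes to reach TCP p, straight down with tool y at +-yaw(rad)"""
    s=manip.get_state(); Rm=rot(s["ee_rot"]).as_matrix()
    best=None
    for k in(0,np.pi):
        y=np.array([np.cos(yaw+k),np.sin(yaw+k),0]); z=np.array([0,0,-1.]); W=np.c_[np.cross(y,z),y,z]
        rv=R.from_matrix(Rm.T@W).as_rotvec(degrees=True)
        if best is None or np.linalg.norm(rv)<np.linalg.norm(best): best=rv
    print("shift mm",(1e3*Rm.T@(np.array(p)-s["position"])).round(1),"turn deg",best.round(2),"q6",s["qpos"][5].round(2),"clock",s["clock"])
E
python3 - <<'E'
from h import *
t=cam("top"); s=cam("scene")
for d in(t,s):
    h=cv2.cvtColor(d["frame"],cv2.COLOR_RGB2HSV); m=cv2.inRange(h,(3,150,90),(15,255,255))
    n,l,st,c=cv2.connectedComponentsWithStats(m); print([(st[i].tolist(),c[i].round(1).tolist()) for i in range(1,n) if st[i][4]>40])
c=plane(t,420+np.array([[0,0]]),.072)
q=np.array([[620,135],[700,160],[685,210],[603,180]],float); uv=np.c_[420+(q[:,0]-400)/8,215+q[:,1]/8]
P=plane(t,uv,.072); c=P.mean(0); e=P[1]-P[0]+P[2]-P[3]; yaw=np.arctan2(e[1],e[0]); print(P,c,np.degrees(yaw))
plan([c[0],c[1],.2],yaw)
E
```

```text
[([436, 233, 20, 12, 167], [445.7, 238.5])]
[([245, 208, 42, 23, 299], [263.9, 216.8]), ([175, 221, 19, 33, 436], [183.6, 238.1]), ([495, 271, 29, 18, 224], [507.8, 281.6])]
[[ 0.4602821  -0.26930155  0.072     ]
 [ 0.45431885 -0.28934075  0.072     ]
 [ 0.44158533 -0.28515103  0.072     ]
 [ 0.44878691 -0.26468619  0.072     ]] [ 0.4512433  -0.27711988  0.072     ] -108.0054652062834
shift mm [ 277.3 -123.7   31.1] turn deg [-3.000e-02  1.000e-02  4.487e+01] q6 -0.12 clock 0.3
```

```bash
python3 -m pendant '[{"dx":0.0347,"dy":-0.0155,"dz":0.004},{"dx":0.0347,"dy":-0.0155,"dz":0.004},{"dx":0.0347,"dy":-0.0155,"dz":0.004},{"dx":0.0347,"dy":-0.0155,"dz":0.004},{"dx":0.0347,"dy":-0.0155,"dz":0.004},{"dx":0.0347,"dy":-0.0155,"dz":0.004},{"dx":0.0347,"dy":-0.0155,"dz":0.004},{"dx":0.0347,"dy":-0.0155,"dz":0.003}]' && python3 -m pendant '[{"rz":6.4,"hand":0.05},{"rz":6.4},{"rz":6.4},{"rz":6.4},{"rz":6.4},{"rz":6.4},{"rz":6.4},{},{}]'
python3 - <<'E'
from h import *
w=cam("wrist"); save(w,"w1"); np.save("pics/w1T.npy",w["T"]); print({k:w[k] for k in("fx","cx","cy")})
plan([.4512,-.2771,.2],np.radians(72))
print(proj(w,[[.4512,-.2771,.072]]))
E
```

```text
invalid input
```

```bash
python3 -m pendant '[{"dx":0.0347,"dy":-0.0155,"dz":0.004,"rx":0,"ry":0,"rz":0,"hand":0.05}]'; python3 -m pendant '[{"dx":0.0347,"dy":-0.0155,"dz":0.004,"rx":0,"ry":0,"rz":0}]';python3 -m pendant '[{"dx":0.0347,"dy":-0.0155,"dz":0.004,"hand":0.05}]'
```

```text
clock: 0.38
position: [0.2813, -0.4888, 0.2275]
ee_rot: [0.003, 0.973, 0.23, -0.002]
contact_force: [0.8, -0.3, 0.7]
width: 0.0752
gripper_force: 0.0invalid input
invalid input
```

```bash
python3 -m pendant '[{"dx":0.0347,"dy":-0.0155,"dz":0.004,"rx":0,"ry":0,"rz":0,"hand":0.05},{"dx":0.0347,"dy":-0.0155,"dz":0.004,"rx":0,"ry":0,"rz":0,"hand":0.05},{"dx":0.0347,"dy":-0.0155,"dz":0.004,"rx":0,"ry":0,"rz":0,"hand":0.05},{"dx":0.0347,"dy":-0.0155,"dz":0.004,"rx":0,"ry":0,"rz":0,"hand":0.05},{"dx":0.0347,"dy":-0.0155,"dz":0.004,"rx":0,"ry":0,"rz":0,"hand":0.05},{"dx":0.0347,"dy":-0.0155,"dz":0.004,"rx":0,"ry":0,"rz":0,"hand":0.05},{"dx":0.0347,"dy":-0.0155,"dz":0.003,"rx":0,"ry":0,"rz":0,"hand":0.05}]' && python3 -m pendant '[{"dx":0,"dy":0,"dz":0,"rx":0,"ry":0,"rz":6.4,"hand":0.05},{"dx":0,"dy":0,"dz":0,"rx":0,"ry":0,"rz":6.4,"hand":0.05},{"dx":0,"dy":0,"dz":0,"rx":0,"ry":0,"rz":6.4,"hand":0.05},{"dx":0,"dy":0,"dz":0,"rx":0,"ry":0,"rz":6.4,"hand":0.05},{"dx":0,"dy":0,"dz":0,"rx":0,"ry":0,"rz":6.4,"hand":0.05},{"dx":0,"dy":0,"dz":0,"rx":0,"ry":0,"rz":6.4,"hand":0.05},{"dx":0,"dy":0,"dz":0,"rx":0,"ry":0,"rz":6.4,"hand":0.05},{"dx":0,"dy":0,"dz":0,"rx":0,"ry":0,"rz":0,"hand":0.05},{"dx":0,"dy":0,"dz":0,"rx":0,"ry":0,"rz":0,"hand":0.05}]'
python3 - <<'E'
from h import *
w=cam("wrist"); save(w,"w1"); np.save("pics/w1T.npy",w["T"]); print({k:w[k] for k in("fx","cx","cy")})
plan([.4512,-.2771,.2],np.radians(72))
print(proj(w,[[.4512,-.2771,.072]]))
E
```

```text
clock: 0.97
position: [0.4522, -0.2753, 0.2001]
ee_rot: [0.0, 0.973, 0.232, 0.0]
contact_force: [-0.2, -0.3, -1.7]
width: 0.0501
gripper_force: 0.0
clock: 1.72
position: [0.4514, -0.277, 0.2003]
ee_rot: [0.0, 0.988, -0.155, -0.0]
contact_force: [0.7, 0.3, 0.1]
width: 0.0498
gripper_force: 0.0
{'fx': 371.64829954431775, 'cx': 327.2302755430942, 'cy': 237.33996723294723}
shift mm [-0.1  0.2  0.3] turn deg [ 0.   -0.    0.21] q6 1.2 clock 1.7667
[[326.4855099  227.94830552]]
```

View pics/w1.png

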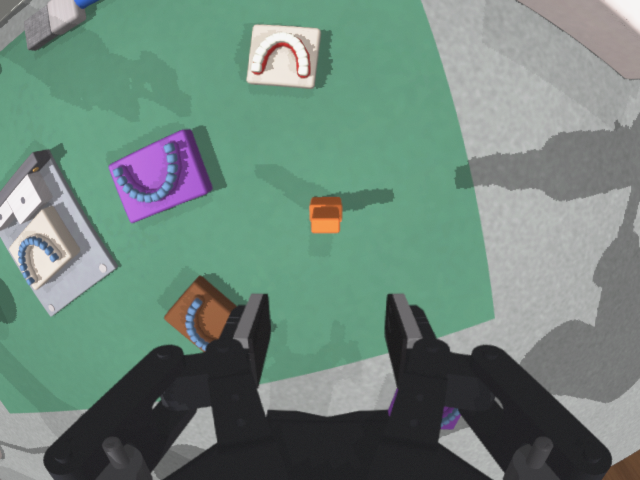

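The wrist view shows the spacer at (326,216), its bright tab top at about (326,226), already nearly aligned with the fingers. The measurement comes from a mask of that face.

Run:
```python
from h import *
w=cam("wrist"); f=w["frame"]; roi=f[185:245,300:352]
h=cv2.cvtColor(f,cv2.COLOR_RGB2HSV)
m=((h[:,:,0]<18)&(h[:,:,1]>130)&(h[:,:,2]>215)).astype(np.uint8); z=np.zeros_like(m); z[185:245,300:352]=m[185:245,300:352]
print([(r,int(h[r,326,2]),int(f[r,326,1])) for r in range(192,240,3)])
c=max(cv2.findContours(z,0,2)[0],key=cv2.contourArea); b=cv2.boxPoints(cv2.minAreaRect(c)); P=plane(w,b,.072)
print(b.round(1),P.round(4),P.mean(0).round(4)); e=[np.linalg.norm(P[i]-P[i-1]) for i in range(4)]; print(np.round(e,4))
i=int(np.argmax(e)); v=P[i]-P[i-1]; yaw=np.arctan2(v[1],v[0]); print("yaw",np.degrees(yaw))
c=P.mean(0); plan([c[0],c[1],.037],yaw)
```

```text
[(192, 145, 145), (195, 119, 119), (198, 134, 73), (201, 135, 73), (204, 150, 81), (207, 143, 77), (210, 135, 73), (213, 135, 73), (216, 136, 74), (219, 233, 130), (222, 245, 154), (225, 245, 153), (228, 245, 152), (231, 243, 148), (234, 152, 152), (237, 153, 153)]
[[310. 205.]
 [338. 205.]
 [338. 232.]
 [310. 232.]] [[ 0.4721 -0.2708  0.072 ]
 [ 0.4656 -0.2908  0.072 ]
 [ 0.4455 -0.2845  0.072 ]
 [ 0.452  -0.2641  0.072 ]] [ 0.4588 -0.2775  0.072 ]
[0.0211 0.0209 0.0211 0.0214]
yaw 72.17950972094756
shift mm [  7.2  -1.7 163.3] turn deg [ 0. -0.  0.] q6 1.2 clock 1.8167
```

Run:
```python
from h import *
w=cam("wrist"); f=w["frame"]
h=cv2.cvtColor(f,cv2.COLOR_RGB2HSV)
m=((h[:,:,0]<18)&(h[:,:,1]>130)&(h[:,:,2]>200)).astype(np.uint8); z=np.zeros_like(m); z[216:245,300:352]=m[216:245,300:352]
c=max(cv2.findContours(z,0,2)[0],key=cv2.contourArea)
(cx,cy),wh,a=cv2.minAreaRect(c); print(cx,cy,wh,a); P=plane(w,[[cx,cy],[cx+10,cy]],.072)
# direction of bottom edge by line fit
pts=[(u,np.where(z[:,u])[0].max()) for u in range(314,336)]; k=np.polyfit(*zip(*pts),1)[0]
v=plane(w,[[cx+10,cy+10*k]],.072)[0]-P[0]; yaw=np.arctan2(v[1],v[0]); print(P[0],np.degrees(yaw),k)
plan([*P[0][:2],.037],yaw)
# jig corners/ fence coarse: plate near corners seen in this picture
```

```text
324.5609130859375 224.86627197265625 (30.272920608520508, 15.824480056762695) 3.945185899734497
[ 0.45399523 -0.27643722  0.072     ] -107.83814794460167 -6.058420661469134e-16
shift mm [  2.3  -1.3 163.3] turn deg [ 0.   -0.   -0.01] q6 1.2 clock 1.8667
```

```bash
python3 -m pendant '[{"dx":0.0023,"dy":-0.0013,"dz":0.03,"rx":0,"ry":0,"rz":0,"hand":0.05},{"dx":0,"dy":0,"dz":0.035,"rx":0,"ry":0,"rz":0,"hand":0.05},{"dx":0,"dy":0,"dz":0.035,"rx":0,"ry":0,"rz":0,"hand":0.05},{"dx":0,"dy":0,"dz":0.035,"rx":0,"ry":0,"rz":0,"hand":0.05},{"dx":0,"dy":0,"dz":0.025,"rx":0,"ry":0,"rz":0,"hand":0.05},{"dx":0,"dy":0,"dz":0,"rx":0,"ry":0,"rz":0,"hand":0.05},{"dx":0,"dy":0,"dz":0,"rx":0,"ry":0,"rz":0,"hand":0.05},{"dx":0,"dy":0,"dz":0,"rx":0,"ry":0,"rz":0,"hand":0.01},{"dx":0,"dy":0,"dz":0,"rx":0,"ry":0,"rz":0,"hand":0.01},{"dx":0,"dy":0,"dz":0,"rx":0,"ry":0,"rz":0,"hand":0.01},{"dx":0,"dy":0,"dz":0,"rx":0,"ry":0,"rz":0,"hand":0.01},{"dx":0,"dy":0,"dz":0,"rx":0,"ry":0,"rz":0,"hand":0.01}]' 30
```

```text
clock: 2.87
position: [0.4554, -0.2775, 0.0423]
ee_rot: [0.001, 0.988, -0.156, 0.002]
contact_force: [0.1, 0.9, 7.1]
width: 0.0213
gripper_force: 36.2
```

```bash
python3 -m pendant '[{"dx":0,"dy":0,"dz":-0.03,"rx":0,"ry":0,"rz":0,"hand":0.01},{"dx":0,"dy":0,"dz":-0.04,"rx":0,"ry":0,"rz":0,"hand":0.01},{"dx":0,"dy":0,"dz":-0.04,"rx":0,"ry":0,"rz":0,"hand":0.01},{"dx":-0.0118,"dy":-0.0344,"dz":-0.018,"rx":0,"ry":0,"rz":0,"hand":0.01},{"dx":-0.0118,"dy":-0.0344,"dz":-0.018,"rx":0,"ry":0,"rz":0,"hand":0.01},{"dx":-0.0118,"dy":-0.0344,"dz":-0.018,"rx":0,"ry":0,"rz":0,"hand":0.01},{"dx":-0.0118,"dy":-0.0344,"dz":-0.01,"rx":0,"ry":0,"rz":0,"hand":0.01},{"dx":-0.0118,"dy":-0.0344,"dz":0,"rx":0,"ry":0,"rz":0,"hand":0.01},{"dx":-0.0118,"dy":-0.0344,"dz":0,"rx":0,"ry":0,"rz":0,"hand":0.01},{"dx":-0.0118,"dy":-0.0344,"dz":0,"rx":0,"ry":0,"rz":0,"hand":0.01},{"dx":-0.0118,"dy":-0.0344,"dz":0,"rx":0,"ry":0,"rz":0,"hand":0.01},{"dx":-0.0118,"dy":-0.0344,"dz":0,"rx":0,"ry":0,"rz":0,"hand":0.01}]' 30 && python3 -m pendant '[{"dx":0,"dy":0,"dz":0,"rx":0,"ry":0,"rz":-7,"hand":0.01},{"dx":0,"dy":0,"dz":0,"rx":0,"ry":0,"rz":-7,"hand":0.01},{"dx":0,"dy":0,"dz":0,"rx":0,"ry":0,"rz":-7,"hand":0.01},{"dx":0,"dy":0,"dz":0,"rx":0,"ry":0,"rz":-7,"hand":0.01},{"dx":0,"dy":0,"dz":0,"rx":0,"ry":0,"rz":0,"hand":0.01},{"dx":0,"dy":0,"dz":0,"rx":0,"ry":0,"rz":0,"hand":0.01}]' 30
python3 - <<'E'
from h import *
w=cam("wrist"); save(w,"w2")
E
```

```text
clock: 3.87
position: [0.4477, 0.0525, 0.215]
ee_rot: [-0.0, 0.988, -0.156, 0.001]
contact_force: [0.6, 0.4, -0.6]
width: 0.0213
gripper_force: 35.3
clock: 4.37
position: [0.4481, 0.0509, 0.2146]
ee_rot: [0.0, 0.996, 0.086, 0.0]
contact_force: [0.0, 0.1, -0.0]
width: 0.0214
gripper_force: 35.3
```

View pics/w2.png

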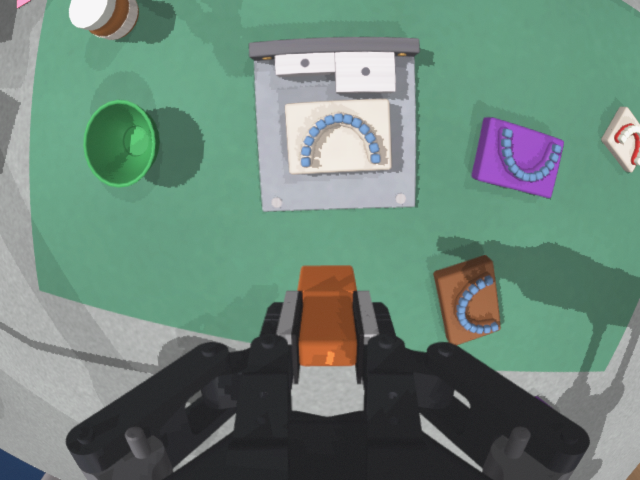

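The wrist view shows the jig with the thin stop at (305,64), the deep stop at (366,72) and the model at (339,137). The spacer is held squarely at (328,315). To measure, I'll map this view onto the z=30 mm plane, which holds both the stop tops and the model's base top.

Run:
```python
from h import *
w=cam("wrist"); print("cam",w["T"][:3,3])
Q=plane(w,[[263,211],[415,208]],.008); print("near corners",Q)
ey=(Q[0]-Q[1])[:2]; yaw=np.arctan2(ey[1],ey[0])-np.pi/2; print("yaw",np.degrees(yaw),np.linalg.norm(ey))
ex=np.array([np.cos(yaw),np.sin(yaw)]); ey=np.array([-ex[1],ex[0]])
O=Q[:,:2].mean(0)+.08*ex; print("O",O)
# ortho map at z=.03: image up = jig +x, left=+y, 4 px/mm, x -.06..+.08, y +-.09
X=.08-np.arange(560)/4000; Y=.085-np.arange(680)/4000
gx,gy=np.meshgrid(X,Y,indexing="ij")
P=np.c_[O[0]+gx.ravel()*ex[0]+gy.ravel()*ey[0],O[1]+gx.ravel()*ex[1]+gy.ravel()*ey[1],np.full(gx.size,.03)]
uv=proj(w,P).astype(np.float32).reshape(560,680,2)
im=cv2.remap(w["frame"],uv[:,:,0],uv[:,:,1],cv2.INTER_CUBIC)
cv2.imwrite("pics/ortho.png",im[:,:,::-1]); np.savez("jig.npz",O=O,ex=ex,ey=ey,im=im)
```

```text
cam [0.52716091 0.06305444 0.35712976]
near corners [[ 0.43129869  0.11039727  0.008     ]
 [ 0.46003629 -0.03583159  0.008     ]]
yaw 11.118351250983029 0.14902593633620595
O [0.52416596 0.05270974]
```

View pics/ortho.png

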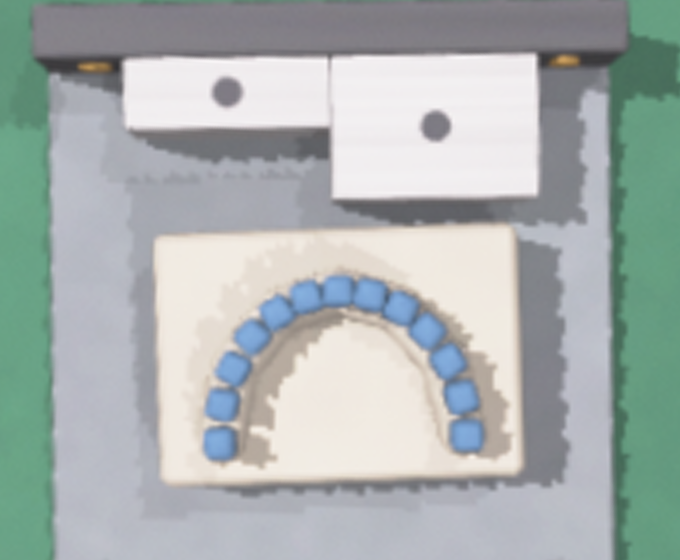

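The rectified view (4 px/mm) shows:
- The thin stop face is at row 128.5, columns 127–329.
- The deep stop face is at row 197.
- The model's far face runs from (154,237) to (517,226), so its yaw is about 1.7°.
- The thin-side gap is about 26.5 mm and the deep gap about 8 mm.

The spacer goes at about column 232, row 181.

Run:
```python
from h import *
J=np.load("jig.npz"); O,ex,ey=J["O"],J["ex"],J["ey"]
w=cam("wrist"); s=manip.get_state(); R_=rot(s["ee_rot"]).as_matrix()
zb=s["position"][2]-.0423
E=plane(w,[[301,266.5],[328,266.5],[356,266.5]],zb)
print("bottom front edge in tool mm",((E-s["position"])@R_*1e3).round(1))
h=cv2.cvtColor(w["frame"],cv2.COLOR_RGB2HSV); m=(h[:,:,0]<18)&(h[:,:,1]>130)
print([ (c,np.where(m[240:320,c])[0].min()+240) for c in range(304,356,8)],[ (r,np.where(m[r,270:390])[0][[0,-1]]+270) for r in(270,280)])
th=np.arctan2(ex[1],ex[0])+np.radians(.4)
p=O+.0346*ex+.027*ey; print("target",p)
plan([*p,.0515],th+np.pi/2)
```

```text
bottom front edge in tool mm [[  3.3 -12.9  42.3]
 [  3.3   1.6  42.3]
 [  3.3  16.7  42.3]]
[(304, np.int64(266)), (312, np.int64(266)), (320, np.int64(266)), (328, np.int64(266)), (336, np.int64(266)), (344, np.int64(266)), (352, np.int64(269))] [(270, array([301, 352])), (280, array([300, 354]))]
target [0.55290998 0.08587511]
shift mm [109.1 -16.6 163. ] turn deg [ 0.01 -0.01 -1.58] q6 1.36 clock 4.5167
```

Run:
```python
from h import *
w=cam("wrist"); s=manip.get_state(); R_=rot(s["ee_rot"]).as_matrix(); P0=s["position"]
print([(r,w["frame"][r,322].tolist()) for r in range(262,372,3)])
for r,dz in((266,.0423),(366,-.0297),(350,-.0297)):
    print(r,((plane(w,[[322,r]],P0[2]-dz)-P0)@R_*1e3).round(1))
cv2.imwrite("pics/held.png",cv2.resize(w["frame"][250:380,260:400],None,fx=4,fy=4,interpolation=cv2.INTER_CUBIC)[:,:,::-1])
```

```text
[(262, [106, 163, 135]), (265, [134, 122, 91]), (268, [155, 84, 44]), (271, [155, 84, 44]), (274, [156, 84, 44]), (277, [156, 85, 45]), (280, [155, 82, 43]), (283, [135, 73, 39]), (286, [134, 74, 38]), (289, [137, 75, 39]), (292, [166, 89, 47]), (295, [163, 88, 47]), (298, [134, 73, 39]), (301, [135, 74, 40]), (304, [134, 73, 39]), (307, [134, 74, 39]), (310, [134, 73, 40]), (313, [134, 72, 39]), (316, [133, 72, 38]), (319, [134, 73, 39]), (322, [135, 74, 41]), (325, [133, 72, 38]), (328, [133, 72, 38]), (331, [136, 73, 41]), (334, [135, 73, 40]), (337, [135, 74, 40]), (340, [145, 77, 40]), (343, [178, 96, 51]), (346, [198, 106, 56]), (349, [203, 108, 58]), (352, [203, 108, 58]), (355, [185, 99, 53]), (358, [183, 99, 53]), (361, [181, 97, 51]), (364, [181, 96, 51]), (367, [176, 176, 173]), (370, [176, 178, 175])]
266 [[ 3.6 -1.6 42.3]]
366 [[ -7.8  -0.7 -29.7]]
350 [[ -0.3  -0.6 -29.7]]
```

View pics/held.png

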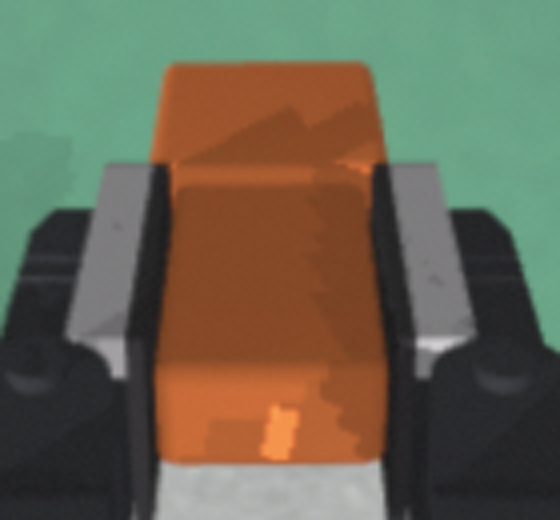

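The crop shows the spacer held square, its bottom front edge at full-frame (327,266) and its top face at rows 341–366. The bottom centre sits about 3 mm behind the TCP, so I compensate, go above the gap and look again before inserting.

```bash
python3 -m pendant '[{"dx":0.028,"dy":-0.0045,"dz":0,"rx":0,"ry":0,"rz":0,"hand":0.01},{"dx":0.028,"dy":-0.0045,"dz":0,"rx":0,"ry":0,"rz":0,"hand":0.01},{"dx":0.028,"dy":-0.0045,"dz":0.03,"rx":0,"ry":0,"rz":0,"hand":0.01},{"dx":0.028,"dy":-0.0045,"dz":0.03,"rx":0,"ry":0,"rz":-1.6,"hand":0.01},{"dx":0,"dy":0,"dz":0.03,"rx":0,"ry":0,"rz":0,"hand":0.01},{"dx":0,"dy":0,"dz":0.02,"rx":0,"ry":0,"rz":0,"hand":0.01},{"dx":0,"dy":0,"dz":0,"rx":0,"ry":0,"rz":0,"hand":0.01},{"dx":0,"dy":0,"dz":0,"rx":0,"ry":0,"rz":0,"hand":0.01},{"dx":0,"dy":0,"dz":0,"rx":0,"ry":0,"rz":0,"hand":0.01}]' 30
python3 - <<'E'
from h import *
w=cam("wrist"); save(w,"w3"); print(w["T"][:3,3])
J=np.load("jig.npz"); O,ex,ey=J["O"],J["ex"],J["ey"]; p=O+.0346*ex+.027*ey
plan([*p,.0515],np.arctan2(ex[1],ex[0])+np.radians(.4)+np.pi/2)
cv2.imwrite("pics/w3c.png",cv2.resize(w["frame"][160:420,180:500],(800,650)[:1]+(650,) if 0 else (736,598),interpolation=cv2.INTER_CUBIC)[:,:,::-1])
E
```

```text
clock: 5.32
position: [0.5565, 0.088, 0.1056]
ee_rot: [0.0, 0.995, 0.101, 0.001]
contact_force: [-0.1, -0.5, -0.3]
width: 0.0213
gripper_force: 35.3
[0.63471074 0.10262539 0.24829553]
shift mm [-4.4  1.3 54.7] turn deg [ 0.04 -0.21  0.11] q6 1.4 clock 5.3667
```

View pics/w3c.png

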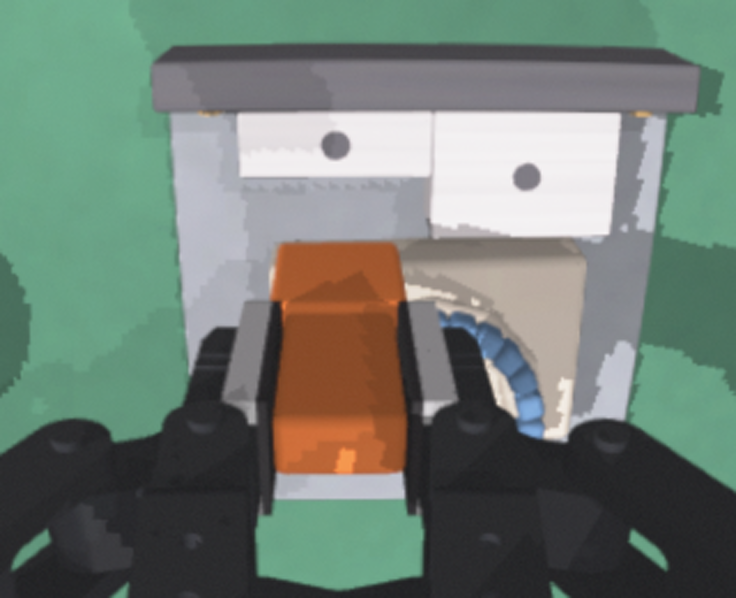

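The crop (2.3×, origin (180,160)) shows the thin stop face at full-frame row 237.4, columns 284–366, and the spacer's bottom front edge at row 265.7, columns 299–355. The two are at similar depth, so comparing them directly is reliable.

Run:
```python
from h import *
w=cam("wrist"); s=manip.get_state(); R_=rot(s["ee_rot"]).as_matrix(); P0=s["position"]
f=lambda uv,z:((plane(w,uv,z)-P0)@R_*1e3).round(1)[:,:2].tolist()
c=lambda x,y:[180+x/2.3,160+y/2.3]
print("thin face L,R",f([c(240,178),c(429,178)],.03)); print("deep face",f([c(431,237),c(609,236)],.03))
print("spacer front bottom",f([c(275,243),c(402,243)],P0[2]-.0423))
print("model far edge",f([c(440,262),c(580,262)],.03),"model far bottom",f([c(440,240),c(580,240)],.008))
```

```text
thin face L,R [[8.7, -25.4], [8.7, 25.7]]
deep face [[-8.5, 26.8], [-8.7, 78.4]]
spacer front bottom [[3.8, -13.6], [3.8, 16.1]]
model far edge [[-16.0, 29.6], [-16.7, 70.5]] model far bottom [[-18.4, 32.2], [-18.9, 76.6]]
```

Clearances are about 5 mm on each side and the yaw matches. Going down.

```bash
python3 -m pendant '[{"dx":0,"dy":0,"dz":0.012,"rx":0,"ry":0,"rz":0,"hand":0.01},{"dx":0,"dy":0,"dz":0.012,"rx":0,"ry":0,"rz":0,"hand":0.01},{"dx":0,"dy":0,"dz":0.012,"rx":0,"ry":0,"rz":0,"hand":0.01},{"dx":0,"dy":0,"dz":0.01,"rx":0,"ry":0,"rz":0,"hand":0.01},{"dx":0,"dy":0,"dz":0.005,"rx":0,"ry":0,"rz":0,"hand":0.01},{"dx":0,"dy":0,"dz":0.001,"rx":0,"ry":0,"rz":0,"hand":0.01},{"dx":0,"dy":0,"dz":0,"rx":0,"ry":0,"rz":0,"hand":0.01},{"dx":0,"dy":0,"dz":0,"rx":0,"ry":0,"rz":0,"hand":0.01},{"dx":0,"dy":0,"dz":0,"rx":0,"ry":0,"rz":0,"hand":0.01}]' 30; for i in 1 2 3; do :; done
```

```text
clock: 6.17
position: [0.5561, 0.0881, 0.053]
ee_rot: [0.0, 0.995, 0.102, 0.001]
contact_force: [-0.3, 0.0, 0.3]
width: 0.0211
gripper_force: 35.3
```

```bash
python3 -m pendant '[{"dx":0,"dy":0,"dz":0.001,"rx":0,"ry":0,"rz":0,"hand":0.01},{"dx":0,"dy":0,"dz":0.001,"rx":0,"ry":0,"rz":0,"hand":0.01},{"dx":0,"dy":0,"dz":0,"rx":0,"ry":0,"rz":0,"hand":0.01},{"dx":0,"dy":0,"dz":0,"rx":0,"ry":0,"rz":0,"hand":0.01}]' 30; python3 -m pendant '[{"dx":0,"dy":0,"dz":0.001,"rx":0,"ry":0,"rz":0,"hand":0.01},{"dx":0,"dy":0,"dz":0,"rx":0,"ry":0,"rz":0,"hand":0.01},{"dx":0,"dy":0,"dz":0,"rx":0,"ry":0,"rz":0,"hand":0.01}]' 30
```

```text
clock: 6.5
position: [0.5557, 0.0881, 0.0504]
ee_rot: [0.0, 0.995, 0.102, 0.0]
contact_force: [-0.3, 0.3, -0.4]
width: 0.0212
gripper_force: 35.4
clock: 6.75
position: [0.5558, 0.0882, 0.0503]
ee_rot: [0.0, 0.995, 0.102, 0.0]
contact_force: [-1.2, 0.0, 6.7]
width: 0.0212
gripper_force: 36.1
```

Contact with the plate is felt at 6.7 N. Letting go now and rising straight up.

```bash
python3 -m pendant '[{"dx":0,"dy":0,"dz":-0.0005,"rx":0,"ry":0,"rz":0,"hand":0.026},{"dx":0,"dy":0,"dz":0,"rx":0,"ry":0,"rz":0,"hand":0.03},{"dx":0,"dy":0,"dz":0,"rx":0,"ry":0,"rz":0,"hand":0.045},{"dx":0,"dy":0,"dz":0,"rx":0,"ry":0,"rz":0,"hand":0.045},{"dx":0,"dy":0,"dz":-0.02,"rx":0,"ry":0,"rz":0,"hand":0.045},{"dx":0,"dy":0,"dz":-0.035,"rx":0,"ry":0,"rz":0,"hand":0.045},{"dx":0,"dy":0,"dz":-0.035,"rx":0,"ry":0,"rz":0,"hand":0.045},{"dx":-0.035,"dy":0.004,"dz":-0.02,"rx":0,"ry":0,"rz":0,"hand":0.045},{"dx":-0.035,"dy":0.004,"dz":0,"rx":0,"ry":0,"rz":0,"hand":0.045},{"dx":-0.035,"dy":0.004,"dz":0,"rx":0,"ry":0,"rz":0,"hand":0.045},{"dx":0,"dy":0,"dz":0,"rx":0,"ry":0,"rz":0,"hand":0.045},{"dx":0,"dy":0,"dz":0,"rx":0,"ry":0,"rz":0,"hand":0.045}]' 30
python3 - <<'E'
from h import *
w=cam("wrist"); print(w["T"][:3,3],manip.get_state()["position"])
cv2.imwrite("pics/w4c.png",cv2.resize(w["frame"][20:320,200:500],(600,600),interpolation=cv2.INTER_CUBIC)[:,:,::-1])
E
```

```text
clock: 7.75
position: [0.4531, 0.0549, 0.1599]
ee_rot: [0.0, 0.995, 0.101, -0.0]
contact_force: [0.8, 0.0, 0.1]
width: 0.0453
gripper_force: 0.0
[0.53175526 0.06949636 0.3024265 ] [0.45511375 0.0550675  0.16009158]
```

View pics/w4c.png

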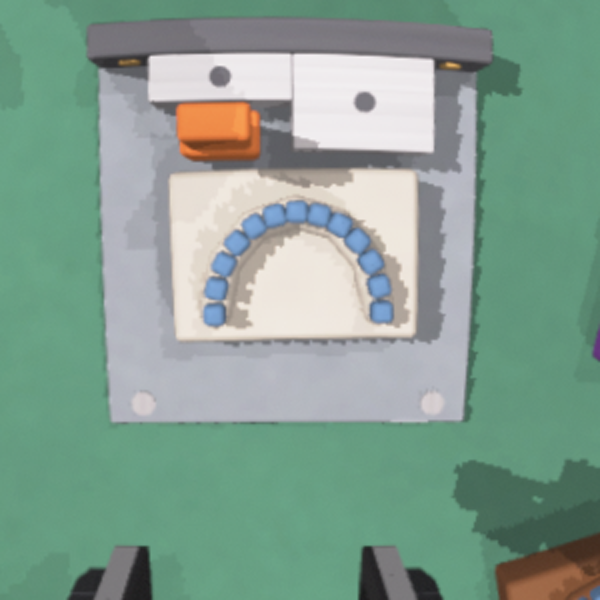

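The spacer stands upright in the thin-side gap (crop (218,130)), and the model is undisturbed. Next, the model's near face and the deep stop face in tool coordinates, for the push.

Run:
```python
from h import *
w=cam("wrist"); s=manip.get_state(); R_=rot(s["ee_rot"]).as_matrix(); P0=s["position"]; print(P0)
f=lambda uv,z:((plane(w,uv,z)-P0)@R_*1e3).round(1)[:,:2].tolist()
c=lambda x,y:[200+x/2,20+y/2]
print("near face",f([c(177,341),c(415,339)],.03)); print("far",f([c(169,173),c(416,168)],.03))
print("deep",f([c(293,150),c(433,151)],.03)); print("thin",f([c(150,102),c(291,101)],.03)); print("near plate edge",f([c(112,423),c(462,421)],.008))
```

```text
[0.45612426 0.05516845 0.16011238]
near face [[27.0, -27.8], [28.1, 61.8]]
far [[89.6, -29.7], [92.4, 60.1]]
deep [[97.7, 15.0], [99.1, 66.5]]
thin [[116.2, -36.4], [115.8, 14.3]]
near plate edge [[-11.8, -58.8], [-10.9, 89.3]]
```

Moving sideways by 25 mm so the push is centred slightly towards the deep stop, then down to TCP z about 16 mm with a 40 mm finger spread, about 16 mm short of the model.

```bash
python3 -m pendant '[{"dx":0,"dy":0.025,"dz":0.02,"rx":0,"ry":0,"rz":0,"hand":0.04},{"dx":0,"dy":0,"dz":0.035,"rx":0,"ry":0,"rz":0,"hand":0.04},{"dx":0,"dy":0,"dz":0.035,"rx":0,"ry":0,"rz":0,"hand":0.04},{"dx":0,"dy":0,"dz":0.03,"rx":0,"ry":0,"rz":0,"hand":0.04},{"dx":0,"dy":0,"dz":0.015,"rx":0,"ry":0,"rz":0,"hand":0.04},{"dx":0,"dy":0,"dz":0.009,"rx":0,"ry":0,"rz":0,"hand":0.04},{"dx":0,"dy":0,"dz":0,"rx":0,"ry":0,"rz":0,"hand":0.04},{"dx":0,"dy":0,"dz":0,"rx":0,"ry":0,"rz":0,"hand":0.04}]' 20; python3 -m pendant '[{"dx":0.004,"dy":0,"dz":0,"rx":0,"ry":0,"rz":0,"hand":0.04},{"dx":0.004,"dy":0,"dz":0,"rx":0,"ry":0,"rz":0,"hand":0.04},{"dx":0.002,"dy":0,"dz":0,"rx":0,"ry":0,"rz":0,"hand":0.04},{"dx":0,"dy":0,"dz":0,"rx":0,"ry":0,"rz":0,"hand":0.04},{"dx":0,"dy":0,"dz":0,"rx":0,"ry":0,"rz":0,"hand":0.04},{"dx":0,"dy":0,"dz":0,"rx":0,"ry":0,"rz":0,"hand":0.04}]'
```

```text
clock: 8.52
position: [0.4613, 0.0307, 0.0157]
ee_rot: [0.0, 0.995, 0.102, 0.0]
contact_force: [-0.1, -0.1, -0.1]
width: 0.0401
gripper_force: 0.0
clock: 9.02
position: [0.4699, 0.0327, 0.0161]
ee_rot: [0.0, 0.995, 0.102, 0.0]
contact_force: [0.3, -0.3, 0.9]
width: 0.0401
gripper_force: 0.0
```

```bash
python3 -m pendant '[{"dx":0.001,"dy":0,"dz":0,"rx":0,"ry":0,"rz":0,"hand":0.04},{"dx":0.001,"dy":0,"dz":0,"rx":0,"ry":0,"rz":0,"hand":0.04},{"dx":0.001,"dy":0,"dz":0,"rx":0,"ry":0,"rz":0,"hand":0.04},{"dx":0.001,"dy":0,"dz":0,"rx":0,"ry":0,"rz":0,"hand":0.04},{"dx":0.001,"dy":0,"dz":0,"rx":0,"ry":0,"rz":0,"hand":0.04},{"dx":0.001,"dy":0,"dz":0,"rx":0,"ry":0,"rz":0,"hand":0.04},{"dx":0.001,"dy":0,"dz":0,"rx":0,"ry":0,"rz":0,"hand":0.04},{"dx":0.001,"dy":0,"dz":0,"rx":0,"ry":0,"rz":0,"hand":0.04}]'; python3 -m pendant '[{"dx":0.001,"dy":0,"dz":0,"rx":0,"ry":0,"rz":0,"hand":0.04},{"dx":0.001,"dy":0,"dz":0,"rx":0,"ry":0,"rz":0,"hand":0.04},{"dx":0.001,"dy":0,"dz":0,"rx":0,"ry":0,"rz":0,"hand":0.04}]'; python3 -m pendant '[{"dx":0.001,"dy":0,"dz":0,"rx":0,"ry":0,"rz":0,"hand":0.04},{"dx":0.001,"dy":0,"dz":0,"rx":0,"ry":0,"rz":0,"hand":0.04}]'
```

```text
clock: 9.68
position: [0.4765, 0.0344, 0.0156]
ee_rot: [-0.0, 0.995, 0.102, -0.001]
contact_force: [-3.2, 0.2, 2.7]
width: 0.0402
gripper_force: 1.4
clock: 9.93
position: [0.4812, 0.0349, 0.0157]
ee_rot: [0.0, 0.995, 0.102, 0.0]
contact_force: [-1.3, -0.1, -0.1]
width: 0.0401
gripper_force: 0.6
clock: 10.1
position: [0.4816, 0.035, 0.0156]
ee_rot: [0.0, 0.995, 0.102, -0.001]
contact_force: [-5.0, -3.3, 3.4]
width: 0.04
gripper_force: 2.9
```

```bash
for i in 1; do python3 -m pendant '[{"dx":0.001,"dy":0,"dz":0,"rx":0,"ry":0,"rz":0,"hand":0.04},{"dx":0.001,"dy":0,"dz":0,"rx":0,"ry":0,"rz":0,"hand":0.04},{"dx":0,"dy":0,"dz":0,"rx":0,"ry":0,"rz":0,"hand":0.04}]'; done; python3 -m pendant '[{"dx":0.001,"dy":0,"dz":0,"rx":0,"ry":0,"rz":0,"hand":0.04},{"dx":0,"dy":0,"dz":0,"rx":0,"ry":0,"rz":0,"hand":0.04}]'
python3 - <<'E'
from h import *
w=cam("wrist"); s=manip.get_state(); print(s["contact_force"],s["position"])
t=cam("top")
a=cv2.resize(w["frame"][40:340,180:480],(590,590),interpolation=cv2.INTER_CUBIC)
cv2.imwrite("pics/w5c.png",a[:,:,::-1])
E
```

```text
clock: 10.35
position: [0.4817, 0.0351, 0.0156]
ee_rot: [0.0, 0.995, 0.102, -0.003]
contact_force: [-7.1, -4.3, 5.3]
width: 0.0401
gripper_force: 4.0
clock: 10.52
position: [0.4817, 0.0351, 0.0156]
ee_rot: [0.0, 0.995, 0.102, -0.004]
contact_force: [-9.7, -4.9, 7.9]
width: 0.0402
gripper_force: 4.9
[-9.35178485 -4.34882739  6.21510533] [0.48161702 0.03508979 0.01559177]
```

View pics/w5c.png

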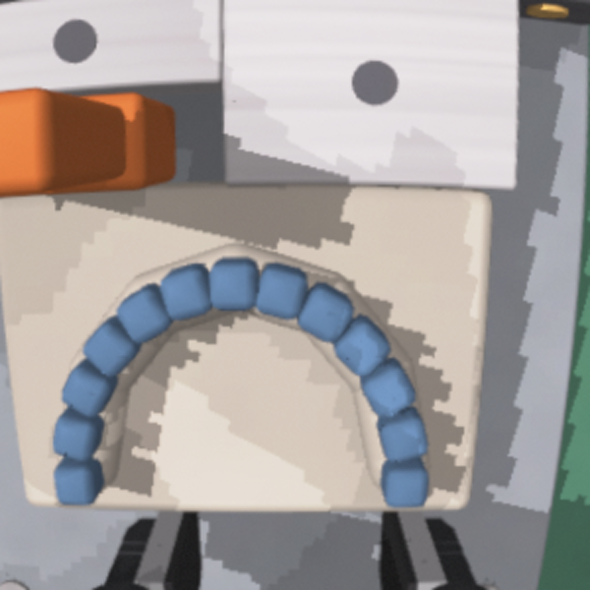

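The view shows the model's far face up against the deep stop (crop row ~186) with the spacer upright beside it at (85,140). The fingers press at (165,515) and (425,515), and motion has stopped at about 10 N. Next, a numerical check for a residual gap or yaw along the deep face.

```bash
python3 - <<'E'
from h import *
w=cam("wrist"); s=manip.get_state(); R_=rot(s["ee_rot"]).as_matrix(); P0=s["position"]
sc=590/300; g=cv2.GaussianBlur(w["frame"],(3,3),0).astype(int)
f=lambda uv,z:((plane(w,uv,z)-P0)@R_*1e3).round(1)[:,:2].tolist()
for c in (305,320,335,350,365,380,395,410,420):
    print(c,[tuple(g[r,c]) [0::2] for r in range(128,143)])
E
python3 - <<'E'
from h import *
w=cam("wrist"); s=manip.get_state(); R_=rot(s["ee_rot"]).as_matrix(); P0=s["position"]
f=lambda uv,z:((plane(w,uv,z)-P0)@R_*1e3).round(1)[:,:2].tolist()
c=lambda x,y:[180+x*300/590,40+y*300/590]
print("deep",f([c(227,184),c(516,187)],.03)); print("near",f([c(30,504),c(465,507)],.03)); print("thin",f([c(5,90),c(219,81)],.03)); print("fence-ish right corners model far R",f([c(488,193)],.03)); print(s["contact_force"],s["position"],s["clock"])
E
```

```text
305 [(np.int64(138), np.int64(135)), (np.int64(139), np.int64(137)), (np.int64(138), np.int64(136)), (np.int64(133), np.int64(130)), (np.int64(121), np.int64(119)), (np.int64(110), np.int64(105)), (np.int64(108), np.int64(100)), (np.int64(119), np.int64(106)), (np.int64(131), np.int64(115)), (np.int64(135), np.int64(119)), (np.int64(136), np.int64(120)), (np.int64(137), np.int64(120)), (np.int64(137), np.int64(120)), (np.int64(137), np.int64(120)), (np.int64(137), np.int64(121))]
320 [(np.int64(137), np.int64(135)), (np.int64(138), np.int64(136)), (np.int64(137), np.int64(135)), (np.int64(131), np.int64(129)), (np.int64(120), np.int64(117)), (np.int64(111), np.int64(104)), (np.int64(111), np.int64(100)), (np.int64(120), np.int64(106)), (np.int64(130), np.int64(115)), (np.int64(135), np.int64(119)), (np.int64(137), np.int64(120)), (np.int64(137), np.int64(120)), (np.int64(137), np.int64(121)), (np.int64(137), np.int64(121)), (np.int64(138), np.int64(121))]
335 [(np.int64(137), np.int64(136)), (np.int64(138), np.int64(136)), (np.int64(137), np.int64(135)), (np.int64(131), np.int64(128)
[... 2801 characters left out ...]
np.int64(224)), (np.int64(226), np.int64(225)), (np.int64(226), np.int64(225)), (np.int64(226), np.int64(225)), (np.int64(224), np.int64(222)), (np.int64(213), np.int64(210)), (np.int64(188), np.int64(183)), (np.int64(156), np.int64(149)), (np.int64(146), np.int64(132)), (np.int64(167), np.int64(147)), (np.int64(195), np.int64(170)), (np.int64(210), np.int64(184)), (np.int64(216), np.int64(190)), (np.int64(219), np.int64(195)), (np.int64(222), np.int64(199))]
deep [[75.5, -9.4], [76.0, 41.7]]
near [[13.3, -51.9], [13.2, 36.5]]
thin [[94.6, -49.5], [93.6, -10.6]]
fence-ish right corners model far R [[74.7, 36.5]]
[-9.553657   -4.62001258  7.31409498] [0.48163702 0.03507421 0.01559871] 10.7167
```

The seam along the deep stop is thin and even across the full face, and the deep-face-to-near-face distance matches the model's depth, so it is flush. I'll hold to confirm the push is steady, then check the spacer from the scene camera.

```bash
python3 -m pendant '[{"dx":0,"dy":0,"dz":0,"rx":0,"ry":0,"rz":0,"hand":0.04},{"dx":0,"dy":0,"dz":0,"rx":0,"ry":0,"rz":0,"hand":0.04},{"dx":0,"dy":0,"dz":0,"rx":0,"ry":0,"rz":0,"hand":0.04},{"dx":0,"dy":0,"dz":0,"rx":0,"ry":0,"rz":0,"hand":0.04},{"dx":0,"dy":0,"dz":0,"rx":0,"ry":0,"rz":0,"hand":0.04},{"dx":0,"dy":0,"dz":0,"rx":0,"ry":0,"rz":0,"hand":0.04}]'
python3 - <<'E'
from h import *
d=cam("scene"); cv2.imwrite("pics/s2.png",cv2.resize(d["frame"][190:310,280:440],(800,600),interpolation=cv2.INTER_CUBIC)[:,:,::-1])
E
```

```text
clock: 11.22
position: [0.4816, 0.0351, 0.0156]
ee_rot: [0.0, 0.995, 0.102, -0.004]
contact_force: [-8.5, -4.8, 7.3]
width: 0.0402
gripper_force: 4.8
```

View pics/s2.png

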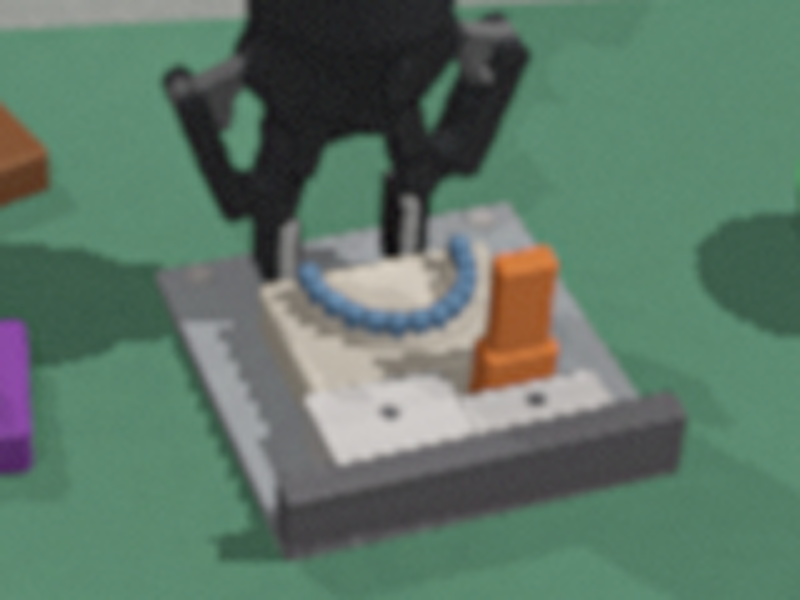

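The scene crop shows the spacer upright at (520,320), between the model and the thin stop. The model is flush against the deep stop at about (390,390), and the push is holding steady at about 10 N. Handing in.

```bash
python3 -c "
from rig import manip
print(manip.sign_off())"
```

```text
the job is handed in; nothing more can be done
None
```

I handed the job in at about 11 s: the spacer stands upright and released between the model and the thin stop, and the model is flush against the deep stop under a steady push of about 10 N.

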